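# Fit the splined handwheel to the carving clamp

## Task

Take the black handwheel with the toothed bore by its hub and fit it, hub standing up, onto the upright splined spindle of the blue carving clamp: line up the teeth with the grooves, rock it a little if they meet tip to tip, and push it fully home before letting go. Leave the red plain-bored handwheel and the steel chuck where they are.

Things in the scene. Friction and masses are not known exactly. Their poses are not given: they have to be found in the camera images.
- wheel_mid (a point): Black-rimmed handwheel, loose, 0.45 kg. Hub: upright tube, 58 mm outside diameter, 70 tall, bore 48 open right through, six teeth inside 5 wide, leaving a 34 mm circle. Rim (116 diameter) and 3 spokes at its foot, 10 tall; hub free above. Point on hub axis, 35 mm above the underside. z up the axis, x through a groove between teeth and along a spoke; grooves every 60 deg, spokes every 120.
- spindle_seat (a point): Centre of the seat (85 mm above bench) at the foot of the fixed upright spindle of the blue clamp; the hub's underside rests on it when home. Spindle 62 mm tall: core 27 mm, six ribs 5 wide, 41 across tips, 47 tall; bare conical nose above. z up, x through a rib, ribs every 60 deg: wheel fits with x axes agreeing modulo 60 deg; play about 3 mm sideways, 14 deg either way.
- plain_wheel_mid (a point): Bystander: the wrong handwheel, red rim, same outer size, smooth round 22 mm bore; point on its axis 35 mm above its underside.
- chuck_mid (a point): Bystander: steel four-jaw lathe chuck, 84 mm diameter, 58 mm tall, 1.2 kg; point on its axis half-way up.
Mind the look-alikes: they are no part of the job. Leave any orange or pink look-alike of the part that bears wheel_mid alone.

How it is judged:
By the outcome, as a careful person would: the job done as asked, in the order asked, and still so for the second after the job is handed in, with the robot touching nothing.
It also fails if it takes over 43 s, if anything falls off the work surface, if the arm or the gripper's body presses on something with over 40 N, if the wrist force passes 120 N, or if a joint passes its speed limit or range.

## Robot

A 6-joint arm with a two-finger parallel gripper is mounted at the origin on the work surface. World frame = base frame: x ahead of the robot, y to its left, z up, the work surface at z = 0. Lengths are in mm, angles in degrees, forces in N, time in s.
With the tool pointing down it reaches from about 300 to 850 mm from the base axis. Payload 4.2 kg.
Tool frame: the origin (TCP) lies midway between the tips of the shut fingers; the grasp point (between the pads) lies 19 mm behind it (env.grasp_offset is the distance from the TCP to the grasp point, in mm); z points along the fingers, y is the line along which they close (so a half turn about z gives the same grasp; the last joint's range is limited). The gripper opens to 91 mm and grips with 3 to 60 N. Pads are 32 mm wide; open, the fingers measure 118 mm over their backs; the gripper's body (76 mm by 178 mm) begins 60 mm behind the grasp point.
Start: joints at [-72.25, 18.312, 89.639, -0, 72.044, -1.146], TCP at [186.219, -544.027, 213.976] pointing down, gripper open.
Joint ranges: [-177.97, 177.97], [-48.28, 115.42], [12.27, 149.76], [-77.06, 257.06], [2.81, 150.46], [-146.56, 146.56]. Speed limits (degrees/s): [147.25, 147.25, 180, 180, 180, 180].

## Interface

Orientations are given as [roll, pitch, yaw] about the fixed x, y, z axes, in that order (R = Rz(yaw) Ry(pitch) Rx(roll)).
In Python, from workcell import env, optics gives the robot as it stands. The module is installed in compiled form; this text tells all that it offers.
- The arm moves only by the tool send_rows, never from a script. Its argument "targets" is a list that holds one entry, the list of rows, each a list of 7 numbers: the turn, a rotation vector about the world's x, y, z scaled (see below), then the shift along the world's x, y, z scaled (see below), then the closure, from -1 (fully open) to 1 (shut). In form: [[[rx, ry, rz, x, y, z, gripper], ...]]. A call has 1 to 12 rows; each row shifts and turns the commanded pose from where the row before left it; what a row does not reach is not made up. The controller multiplies each number of a shift by 0.2 m and each number of a turn by pi/2 rad. A row lasts 1/10 s, in which the tool goes at most 50 mm and 8.59 degrees, less where a joint would pass 70% of its speed; a pose out of reach is approached as far as the arm can. A call with a number of a shift or a turn outside -1 to 1 is refused whole. A call with a gripper value outside its range is refused whole. The fingers move at their own pace and stop on an object; "grip_force" is the grip in N (left out, the last holds). Time passes only in rows, so rows that do not move let the fingers close. It gives the time, the measured TCP pose, the force, the opening and the grip force at its end, in the units of the state.
- env.state(): the state, without advancing time (a new reading comes with each control period).
- optics.grab_frame(name): name is "side" or "top" or "wrist"; returns (picture, depth): 420x560x3 uint8, red, green, blue; 420x560 float32, mm along the optical axis (not along the pixel's ray), 0 where there is no reading.
- optics.camera_info(name): a dict with "camera_matrix" (3x3 intrinsics, pixels), "k1" (the pictures are not rectified: a ray, as slopes to the right and down, at radius r is drawn at 1 + k1 r^2 times it, then the intrinsics apply), "R" (3x3) and "t" (3): a world point X has camera coordinates R X + t; the wrist camera has in their place "mount" (4x4, takes a point from camera to tool coordinates, whose origin is the TCP and whose axes are the flange's). Camera axes: x right, y down, z forward; pixel columns grow to the right and rows downward; lengths in mm; the calibration is good to about 2 mm. A picture is of the moment at which its call begins: read the wrist's pose just before it. camera_info takes no time and is no camera call.
- env.job_done(): hands the job in; it is judged then, once.
Trained networks look in the newest picture that a camera, given by its name, has taken for a name from the list of things; names that differ only in an ending like _2 or _b are one class to them, and where a whole thing is asked for, a point or a joint stands for the part that bears it (a point fixed in the world has none). Each returns a list of dicts, best first, with "conf" (0 to 1); they miss things now and then, are a little off and sometimes report something else, mostly with a low value. They report only what shows in the picture. A call takes as long as a camera call. They do not tell look-alikes from the thing itself.
- optics.silhouettes(camera, name): "mask" (420x560 bool, what is visible of it) and "at" ([column, row] in pixels, amid what is visible of it).
- optics.place_of(camera, name): "at" ([column, row] in pixels: a listed point, or the origin of a listed thing).
The state is a dict: "time_s": time; "qpos": joint angles; "qvel": joint speeds; "effort": joint torques, N m; "ee_pos": TCP position; "ee_rot": TCP orientation; "force": force on the tool from outside, world axes, zero at the start; "torque": the same for the moment, N m; "gripper_width": finger opening in mm; "gripper_force": force on a finger pad.
Only numpy, scipy, OpenCV 4.12 (cv2) and the standard library are available. Lean on these libraries where they do the work, as an engineer would, in place of code of your own. Each camera call takes 0.05 s, during which the arm holds its last target. There are 200 camera calls.

## Working session

There is one attempt and no reset: what is moved stays moved. The work goes in short steps, Python scripts to look and compute and a tool call to move; the robot and the scene stay as the last step left them, time stands still between calls to the robot, and variables do not carry over. Pictures are saved under pics/ and viewed, at most 10 in all, crops included, and the job is handed in when it is done.

Besides the shell and the picture viewer there is one more tool, called after "Emit:" as name(argument=value, ...), one argument or row to a line, values as JSON. send_rows: Moves the arm, as the interface text tells. Its arguments: {"type":"object","properties":{"targets":{"type":"array"},"grip_force":{"type":"number"}},"required":["targets"]}

```bash
mkdir -p pics; cat > h.py <<'E'
import numpy as np, cv2
from scipy.spatial.transform import Rotation as Ro
from workcell import env, optics
def cam(name, st=None):
    c=optics.camera_info(name); K=np.array(c["camera_matrix"]); k1=c["k1"]
    if "R" in c: R=np.array(c["R"]);t=np.array(c["t"])
    else:
        M=np.array(c["mount"]); st=st or env.state()
        T=np.eye(4);T[:3,:3]=Ro.from_euler('xyz',st["ee_rot"],degrees=True).as_matrix();T[:3,3]=st["ee_pos"]
        W=np.linalg.inv(T@M);R=W[:3,:3];t=W[:3,3]
    return K,np.array([k1,0,0,0.]),R,t
def ray(C,px):
    K,d,R,t=C
    # r_d = r(1+k1 r^2)
    u=cv2.undistortPoints(np.array(px,float).reshape(-1,1,2),K,d)[:,0]
    v=np.c_[u,np.ones(len(u))]
    return -R.T@t, v@R, v
def at_z(C,px,z):
    o,w,_=ray(C,px); return o+w*((z-o[2])/w[:,2])[:,None]
def at_depth(C,px,D):
    o,w,_=ray(C,px); return o+w*np.array(D)[:,None]
def proj(C,X):
    K,d,R,t=C
    return cv2.projectPoints(np.array(X,float).reshape(-1,1,3),cv2.Rodrigues(R)[0],t,K,d)[0][:,0]
def save(n,p): cv2.imwrite("pics/"+n,cv2.cvtColor(p,cv2.COLOR_RGB2BGR))
E
python3 - <<'E'
from h import *
s=env.state();print({k:np.round(v,2) for k,v in s.items()})
for n in ["top","side"]:
    p,D=optics.grab_frame(n);save(n+"0.png",p);np.save(n+"0.npy",D)
    C=cam(n)
    for w,z in [("wheel_mid",35),("spindle_seat",85),("plain_wheel_mid",35),("chuck_mid",29)]:
        for r in optics.place_of(n,w): print(n,w,np.round(r["at"]),round(r["conf"],2),np.round(at_z(C,[r["at"]],z)[0]))
E
```

```text
{'time_s': np.float64(0.0), 'qpos': array([-72.25,  18.35,  89.71,   0.  ,  72.04,  -1.15]), 'qvel': array([-0.01,  0.06,  0.03,  0.12, -0.03,  0.06]), 'effort': array([ -0.  , -41.25, -23.2 ,   0.07,   0.05,  -0.  ]), 'ee_pos': array([ 186.06, -543.5 ,  213.1 ]), 'ee_rot': array([-179.89,   -0.  ,   18.9 ]), 'force': array([-0.15, -0.9 ,  0.79]), 'torque': array([ 0.04, -0.01, -0.05]), 'gripper_force': np.float64(0.0), 'gripper_width': np.float64(91.43)}
top wheel_mid [342. 143.] 0.83 [ 693. -145.   35.]
top wheel_mid [311. 234.] 0.61 [501. -78.  35.]
top wheel_mid [363. 316.] 0.55 [ 338. -177.   35.]
top plain_wheel_mid [418. 232.] 0.71 [ 505. -294.   35.]
top plain_wheel_mid [189. 218.] 0.6 [532. 170.  35.]
top chuck_mid [274. 130.] 0.61 [721.  -1.  29.]
side wheel_mid [182. 304.] 0.85 [ 344. -174.   35.]
side wheel_mid [260. 254.] 0.62 [499. -92.  35.]
side wheel_mid [364. 256.] 0.58 [ 681. -148.   35.]
side spindle_seat [241. 164.] 0.75 [520. 146.  85.]
side spindle_seat [256. 252.] 0.58 [ 479. -138.   85.]
side plain_wheel_mid [302. 337.] 0.82 [ 511. -292.   35.]
side chuck_mid [355. 205.] 0.7 [732.  11.  29.]
```

View pics/top0.png

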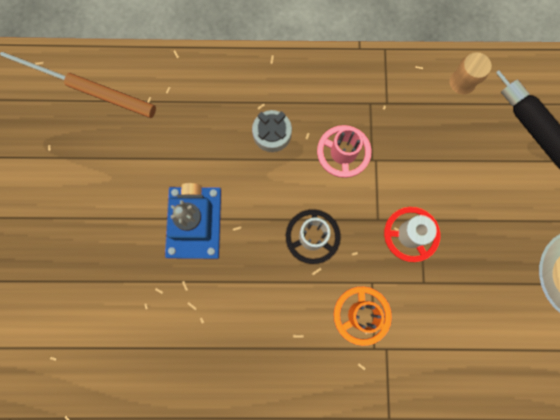

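View pics/side0.png

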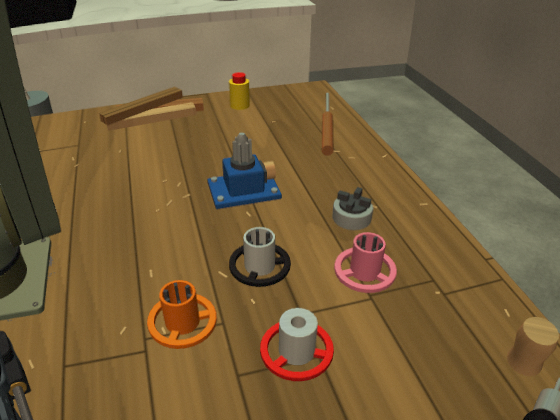

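Black-rimmed wheel with the grey toothed hub is at top (314,234), side (260,254). Look-alikes for it: pink top (345,148), orange top (363,316), red plain-bored top (412,234). The blue clamp spindle is at top (187,215), side (241,150), and the chuck at top (272,128). The choice is the black one at about (500,-85). I'll go above it and check it close up.

Emit:
send_rows(
  targets=[
    [[0,0,0,0.13,0.19,0.02,-1],[0,0,0,0.13,0.19,0.02,-1],[0,0,0,0.13,0.19,0.02,-1],[0,0,0,0.13,0.19,0.02,-1],[0,0,0,0.13,0.19,0.02,-1],[0,0,0,0.13,0.19,0,-1],[0,0,0,0.13,0.19,0,-1],[0,0,0,0.13,0.19,0,-1],[0,0,0,0.13,0.19,0,-1],[0,0,0,0.13,0.19,0,-1],[0,0,0,0.13,0.19,0,-1],[0,0,0,0.13,0.19,0,-1]],
  ],
)

```text
time_s: 1.7
ee_pos: [499.0, -86.3, 234.3]
ee_rot: [180.0, -0.0, 18.9]
force: [0.8, -0.9, -0.4]
gripper_width: 91.1
gripper_force: 0.0
```

```bash
python3 - <<'E'
from h import *
s=env.state();print(np.round(s["ee_pos"],1),np.round(s["ee_rot"],1),s["time_s"])
p,D=optics.grab_frame("wrist");C=cam("wrist",s);save("w1.png",p)
print(np.round(optics.camera_info("wrist")["mount"],2))
for r in optics.place_of("wrist","wheel_mid"): print(r["at"],r["conf"],at_z(C,[r["at"]],35)[0])
for r in optics.silhouettes("wrist","wheel_mid"): print(r["at"],r["conf"],r["mask"].sum())
# hub top & rim from depth
v,u=np.mgrid[0:420,0:560]; m=(D>0); P=at_depth(C,np.c_[u[m],v[m]],D[m])
for lo,hi in [(64,76),(5,14)]:
    q=P[(P[:,2]>lo)&(P[:,2]<hi)]; q=q[np.hypot(*(q[:,:2]-[500,-85]).T)<75]
    if len(q)>20:
        (c,r)=cv2.minEnclosingCircle(q[:,:2].astype(np.float32)); print(lo,len(q),c,r,np.median(q[:,2]))
np.savez("w1.npz",p=p,D=D,P=P,m=m)
E
```

```text
[499.  -86.3 234.3] [180.   -0.   18.9] 1.7
[[ 0.0000e+00 -9.7000e-01 -2.6000e-01  7.2980e+01]
 [ 1.0000e+00 -0.0000e+00  0.0000e+00 -1.4000e-01]
 [-0.0000e+00 -2.6000e-01  9.7000e-01 -1.7068e+02]
 [ 0.0000e+00  0.0000e+00  0.0000e+00  1.0000e+00]]
[276.7, 184.8] 0.67 [501.43030064 -81.57323323  35.        ]
[388.8, 47.1] 0.86 6456
[304.7, 314.5] 0.72 2010
64 959 (499.4920959472656, -81.71765899658203) 28.8861083984375 69.4678848783688
5 2798 (499.03582763671875, -81.81549072265625) 58.058128356933594 9.8136063617184
```

View pics/w1.png

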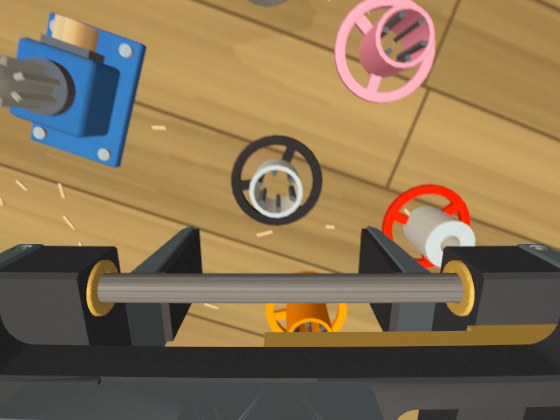

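The crop shows the black wheel at (277,180) with a grey toothed hub, between pink (385,48), red (430,228) and orange (306,300). Choice confirmed: radii of 28.9 and 58.1 match, with centre (499.3,-81.8). Next, the angles.

```bash
python3 - <<'E'
from h import *
z=np.load("w1.npz");P=z["P"];c=np.array([499.3,-81.8])
d=P[:,:2]-c;r=np.hypot(*d.T);a=np.arctan2(d[:,1],d[:,0])
k=(P[:,2]>64)&(P[:,2]<76)&(r>17)&(r<22.5)
f=lambda k,n:(k.sum(),np.degrees(np.angle(np.exp(1j*n*a[k]).mean()))/n,abs(np.exp(1j*n*a[k]).mean()))
print("teeth",f(k,6))
k=(P[:,2]>4)&(P[:,2]<14)&(r>33)&(r<46); print("spokes",f(k,3)); print(np.histogram(np.degrees(a[k]),36,(-180,180))[0])
# spindle rough from wrist and top
k=(P[:,2]>143)&(P[:,2]<155);print("nose",k.sum(),P[k].mean(0) if k.any() else "")
C=cam("top");D=np.load("top0.npy");v,u=np.mgrid[0:420,0:560];m=D>0;Q=at_depth(C,np.c_[u[m],v[m]],D[m])
n=(np.abs(Q[:,0]-525)<70)&(np.abs(Q[:,1]-165)<70)
print(np.histogram(Q[n,2],30,(0,150)))
for lo,hi in [(138,150),(80,90),(125,137)]:
    q=Q[n&(Q[:,2]>lo)&(Q[:,2]<hi)]; print(lo,len(q),q.mean(0) if len(q) else "", q.min(0),q.max(0))
E
```

```text
teeth (np.int64(166), np.float64(25.138756634486324), np.float64(0.8838968971670259))
spokes (np.int64(302), np.float64(-3.335844733748669), np.float64(0.7169072049241412))
[ 0  0  0  2  5 18 13  5  6  7  4  2  4  2  2  4 20 60 28  2  2  1  1  1
  2  1  1  1 27 51 20  1  1  4  1  3]
nose 0 
(array([ 277,   61, 1134,  314,   71,   20,   24,   41,   21,   30,   68,
        121,  164,  370,  618,   20,  183,   80,   18,   14,   21,   17,
         24,   19,   19,   36,   68,   57,   56,   37]), array([  0.,   5.,  10.,  15.,  20.,  25.,  30.,  35.,  40.,  45.,  50.,
        55.,  60.,  65.,  70.,  75.,  80.,  85.,  90.,  95., 100., 105.,
       110., 115., 120., 125., 130., 135., 140., 145., 150.]))
138 112 [526.95798407 166.33297467 143.20381703] [516.9052629  154.5610293  138.04390133] [536.93422763 178.14367583 149.09235423]
80 263 [521.48146617 159.33199659  84.19650173] [500.9714972  140.82913982  80.23181171] [554.31654328 192.98403828  89.9457639 ]
125 125 [525.53105231 165.09187417 131.73810671] [507.12302054 148.51741233 125.06930221] [547.87481396 185.42729687 136.99243443]
```

Emit:
send_rows(
  targets=[
    [[0,0,0,0.0015,0.0225,-0.15,-1],[0,0,0,0,0,-0.2,-1],[0,0,0,0,0,-0.2,-1],[0,0,0,0,0,-0.2,-1],[0,0,0,0,0,-0.15,-1],[0,0,0,0,0,-0.1,-1],[0,0,0,0,0,-0.04,-1],[0,0,0,0,0,0,-1]],
  ],
  grip_force=45,
)

```text
time_s: 2.65
ee_pos: [497.6, -84.3, 25.4]
ee_rot: [-180.0, 0.1, 18.8]
force: [-0.4, 0.3, 0.0]
gripper_width: 90.8
gripper_force: 0.0
```

Emit:
send_rows(
  targets=[
    [[0,0,0,0,0,0,1],[0,0,0,0,0,0,1],[0,0,0,0,0,0,1],[0,0,0,0,0,0,1],[0,0,0,0,0,0,1],[0,0,0,0,0,0,1],[0,0,0,0,0,0,1],[0,0,0,0,0,0,1]],
  ],
)

```text
time_s: 3.45
ee_pos: [498.6, -83.1, 26.6]
ee_rot: [-180.0, -0.0, 18.9]
force: [-2.3, 3.1, 6.4]
gripper_width: 56.9
gripper_force: 45.0
```

Emit:
send_rows(
  targets=[
    [[0,0,0,0,0,0.05,1],[0,0,0,0,0,0.2,1],[0,0,0,0,0,0.2,1],[0,0,0,0,0,0.2,1],[0,0,0,0,0,0.2,1],[0,0,0,-0.04,0.15,0.15,1],[0,0,0,-0.05,0.2,0.065,1],[0,0,0,-0.05,0.2,0,1],[0,0,0,-0.05,0.2,0,1],[0,0,0,-0.05,0.2,0,1],[0,0,0,-0.04,0.15,0,1],[0,0,0,0,0,0,1]],
  ],
)

```text
time_s: 4.65
ee_pos: [440.8, 139.2, 238.5]
ee_rot: [-179.9, 0.1, 19.2]
force: [-0.8, -1.4, -4.5]
gripper_width: 57.0
gripper_force: 45.0
```

```bash
python3 - <<'E'
from h import *
s=env.state();print(np.round(s["ee_pos"],1),np.round(s["ee_rot"],1),s["time_s"],np.round(s["force"],1),s["gripper_width"])
p,D=optics.grab_frame("wrist");C=cam("wrist",s);save("w2.png",p)
v,u=np.mgrid[0:420,0:560]; m=(D>0); P=at_depth(C,np.c_[u[m],v[m]],D[m])
np.savez("w2.npz",p=p,D=D,P=P,m=m,pos=s["ee_pos"],rot=s["ee_rot"])
c0=np.array([527,166])
for lo,hi in [(141,152),(125,140),(82,88)]:
    q=P[(P[:,2]>lo)&(P[:,2]<hi)]; q=q[np.hypot(*(q[:,:2]-c0).T)<35]
    if len(q)>5: c,r=cv2.minEnclosingCircle(q[:,:2].astype(np.float32)); print(lo,len(q),np.round(c,1),round(r,1),np.median(q[:,2]),q.mean(0))
q=P[(P[:,2]>s["ee_pos"][2]+15)&(np.hypot(*(P[:,:2]-s["ee_pos"][:2]).T)<45)]
print(np.histogram(q[:,2],20))
E
```

```text
[440.8 139.2 238.5] [-1.799e+02  1.000e-01  1.920e+01] 4.65 [-0.8 -1.4 -4.5] 57.00662152890086
141 475 [527.  167.2] 10.3 145.53694614010607 [526.94563342 167.3809004  144.991163  ]
125 668 [527.2 167.3] 20.7 134.77811073582515 [526.8731851  166.98882201 134.3276225 ]
82 1257 [527.1 167.4] 27.1 84.96014011113692 [525.09899489 166.4786809   84.95845349]
(array([  677,   904,  1128,  1439,  4252,   800,   828,   676,   265,
         310,   394,   488,   532,  6040,  2638,  3709,  3825,  7191,
       10917,  6651]), array([253.47975631, 259.26768247, 265.05560863, 270.8435348 ,
       276.63146096, 282.41938712, 288.20731328, 293.99523945,
       299.78316561, 305.57109177, 311.35901793, 317.14694409,
       322.93487026, 328.72279642, 334.51072258, 340.29864874,
       346.08657491, 351.87450107, 357.66242723, 363.45035339,
       369.23827955]))
```

View pics/w2.png

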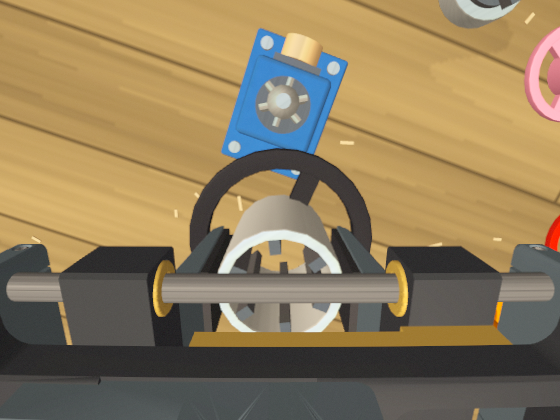

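Held wheel is in view: rim about (281,215), hub mouth (278,285). The spindle nose is at (283,101) with its six ribs, at (527.1,167.3) and matching sizes. Next, the angles and the hub centre in hand.

```bash
python3 - <<'E'
from h import *
z=np.load("w2.npz");P=z["P"];pos=z["pos"]
f=lambda a,n:(len(a),np.round(np.degrees(np.angle(np.exp(1j*n*a).mean()))/n,1),round(abs(np.exp(1j*n*a).mean()),2))
d=P[:,:2]-[527.1,167.3];r=np.hypot(*d.T);a=np.arctan2(d[:,1],d[:,0])
k=(P[:,2]>126)&(P[:,2]<137)&(r>15)&(r<22);print("ribs",f(a[k],6),np.histogram(np.degrees(a[k])%360,36,(0,360))[0])
# hub top band
q=P[(np.hypot(*(P[:,:2]-pos[:2]).T)<40)&(P[:,2]>276)&(P[:,2]<287)]
from scipy.optimize import least_squares
print(np.median(q[:,2]),len(q))
c=pos[:2].copy()
for i in range(5):
    rr=np.hypot(*(q[:,:2]-c).T);s=q[(rr>23)&(rr<31)]
    c=least_squares(lambda c:np.hypot(*(s[:,:2]-c).T)-26.5,c,loss="soft_l1").x
print("hub",c,np.median(s[:,2]))
d=q[:,:2]-c;r=np.hypot(*d.T);a=np.arctan2(d[:,1],d[:,0]);k=(r>17)&(r<22);print("teeth",f(a[k],6))
# rim
zb=np.median(s[:,2])-60
q=P[(abs(P[:,2]-zb)<5)];d=q[:,:2]-c;r=np.hypot(*d.T);q=q[(r>44)&(r<64)];
c2=least_squares(lambda c:np.hypot(*(q[:,:2]-c).T)-52.5,c,loss="soft_l1").x;print("rim",c2,len(q),np.median(q[:,2]))
q=P[(abs(P[:,2]-zb)<6)];d=q[:,:2]-c2;r=np.hypot(*d.T);k=(r>33)&(r<45);a=np.arctan2(d[k,1],d[k,0]);print("spoke",f(a,3),np.histogram(np.degrees(a)%360,36,(0,360))[0])
E
```

```text
ribs (252, np.float64(-0.3), np.float64(0.88)) [24  0  0  0  0 22 18  0  0  0  0 17 20  0  0  0  0 22 20  0  0  0  0 25
 18  0  0  0  0 22 20  0  0  0  0 24]
281.14179783979665 4939
hub [443.55342234 140.26576682] 281.3677676210318
teeth (777, np.float64(25.3), np.float64(0.87))
rim [441.41222813 139.42863714] 5335 221.6522303465098
spoke (412, np.float64(-3.0), np.float64(0.96)) [139   0   0   0   0   0   0   0   0   0   0   0   0   0   0   0   0   0
   0   0   0   0   0   0   0   0   0   0   0   0   0   0   0   0  52 221]
```

Emit:
send_rows(
  targets=[
    [[0,0,0.022,0.1,0.03,0,1],[0,0,0.022,0.15,0.05,0,1],[0,0,0,0.125,0.04,0,1],[0,0,0,0.0515,0.0185,-0.05,1],[0,0,0,0,0,-0.1,1],[0,0,0,0,0,-0.1,1],[0,0,0,0,0,-0.05,1],[0,0,0,0,0,0,1],[0,0,0,0,0,0,1]],
  ],
)

```text
time_s: 5.6
ee_pos: [527.9, 163.8, 179.3]
ee_rot: [180.0, -0.0, 22.8]
force: [1.0, -0.1, -4.8]
gripper_width: 56.9
gripper_force: 45.0
```

```bash
python3 - <<'E'
from h import *
ps=[]
for i in range(4):
    s=env.state();p,D=optics.grab_frame("wrist");ps.append(s["ee_pos"])
print(np.round(ps,1),np.round(s["ee_rot"],1),np.round(s["force"],1))
s["ee_pos"]=np.mean(ps,0);C=cam("wrist",s);save("w3.png",p)
v,u=np.mgrid[0:420,0:560]; m=(D>0); P=at_depth(C,np.c_[u[m],v[m]],D[m])
c0=[527.1,167.3];r=np.hypot(*(P[:,:2]-c0).T)
q=P[(r<22)&(P[:,2]<s["ee_pos"][2])];print(np.histogram(q[:,2],12),)
q=P[(r<24)&(P[:,2]>138)&(P[:,2]<150)];print(len(q),q.mean(0) if len(q) else "")
E
```

```text
[[527.9 163.8 179.3]
 [528.3 164.  179.9]
 [528.5 164.2 180.1]
 [528.4 164.2 180.2]] [ 1.80e+02 -1.00e-01  2.29e+01] [ 0.7 -0.6 -4.9]
(array([233,  26,  19,   2,   4,  80,  63,  34,  27, 153, 125,  89]), array([ 82.90746622,  90.98635666,  99.0652471 , 107.14413754,
       115.22302798, 123.30191842, 131.38080886, 139.4596993 ,
       147.53858973, 155.61748017, 163.69637061, 171.77526105,
       179.85415149]))
41 [522.04994297 162.28688385 142.04239773]
```

View pics/w3.png

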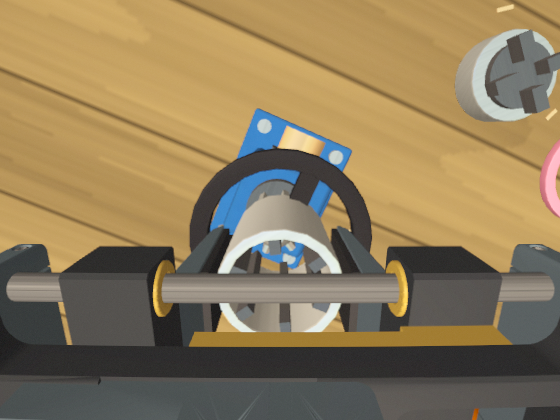

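```bash
python3 - <<'E'
from h import *
z=np.load("w2.npz");A=cam("wrist",dict(ee_pos=z["pos"],ee_rot=z["rot"]))
s=env.state();p,D=optics.grab_frame("wrist");C=cam("wrist",s);print(np.round(s["ee_pos"],1))
def bolts(p,C,D,g):
    o=[]
    hsv=cv2.cvtColor(p,cv2.COLOR_RGB2HSV)
    for x,y in g:
        w=(slice(y-10,y+11),slice(x-10,x+11));m=(hsv[w][...,1]<60)&(hsv[w][...,2]>110)
        yy,xx=np.nonzero(m);px=[xx.mean()+x-10,yy.mean()+y-10];o.append(at_z(C,[px],14)[0]);print(len(xx),np.round(px,1),D[y,x])
    return np.array(o)
a=bolts(z["p"],A,z["D"],[(267,43),(334,68)]);b=bolts(p,C,D,[(264,126),(337,157)]);print(a,b,b-a,sep="\n")
E
```

```text
[528.4 164.3 180.1]
149 [267.   42.6] 352.76974
139 [333.1  68.1] 360.6665
156 [264.1 125.6] 320.7136
158 [335.6 156.9] 327.52393
[[589.34382871 206.60229769  14.        ]
 [588.86489219 125.91718041  14.        ]]
[[588.26470844 207.02613251  14.        ]
 [587.99368284 125.79599927  14.        ]]
[[-1.07912027  0.42383482  0.        ]
 [-0.87120935 -0.12118114  0.        ]]
```

Emit:
send_rows(
  targets=[
    [[0,0,0,-0.013,0.013,0,1],[0,0,0,0,0,-0.03,1],[0,0,0,0,0,-0.03,1],[0,0,0,0,0,-0.03,1],[0,0,0,0,0,-0.03,1],[0,0,0,0,0,-0.03,1],[0,0,0,0,0,0,1],[0,0,0,0,0,0,1]],
  ],
)

```text
time_s: 6.65
ee_pos: [525.2, 166.7, 148.8]
ee_rot: [180.0, 0.0, 22.9]
force: [0.0, 0.2, -5.2]
gripper_width: 56.9
gripper_force: 45.0
```

Emit:
send_rows(
  targets=[
    [[0,0,0,0,0,-0.03,1],[0,0,0,0,0,-0.03,1],[0,0,0,0,0,-0.03,1],[0,0,0,0,0,-0.03,1],[0,0,0,0,0,-0.03,1],[0,0,0,0,0,0,1],[0,0,0,0,0,0,1]],
  ],
)

```text
time_s: 7.35
ee_pos: [525.2, 166.8, 118.8]
ee_rot: [180.0, 0.0, 22.9]
force: [-0.0, -0.0, -5.4]
gripper_width: 57.3
gripper_force: 45.0
```

Emit:
send_rows(
  targets=[
    [[0,0,0,0,0,-0.015,1],[0,0,0,0,0,-0.015,1],[0,0,0,0,0,-0.01,1],[0,0,0,0,0,0,1],[0,0,0,0,0,0,1]],
  ],
)

```text
time_s: 7.85
ee_pos: [525.2, 166.7, 111.6]
ee_rot: [180.0, -0.0, 22.9]
force: [-2.9, 0.1, 0.8]
gripper_width: 57.3
gripper_force: 45.0
```

Emit:
send_rows(
  targets=[
    [[0,0,0,0,0,-0.01,1],[0,0,0,0,0,-0.005,1],[0,0,0,0,0,0,1],[0,0,0,0,0,0,1]],
  ],
)

```text
time_s: 8.25
ee_pos: [525.3, 166.8, 111.4]
ee_rot: [180.0, -0.1, 22.8]
force: [-6.7, -2.7, 18.7]
gripper_width: 57.2
gripper_force: 45.0
```

Seated: 24 N of push with no further travel, at the expected height. Ease off, open, rise straight up.

Emit:
send_rows(
  targets=[
    [[0,0,0,0,0,0.012,1],[0,0,0,0,0,0,-1],[0,0,0,0,0,0,-1],[0,0,0,0,0,0,-1],[0,0,0,0,0,0,-1],[0,0,0,0,0,0,-1],[0,0,0,0,0,0,-1],[0,0,0,0,0,0,-1],[0,0,0,0,0,0,-1]],
  ],
)

```text
time_s: 9.15
ee_pos: [525.3, 166.8, 110.3]
ee_rot: [180.0, 0.0, 22.9]
force: [-0.2, -0.4, -0.2]
gripper_width: 91.0
gripper_force: 0.0
```

Emit:
send_rows(
  targets=[
    [[0,0,0,0,0,0.05,-1],[0,0,0,0,0,0.15,-1],[0,0,0,0,0,0.2,-1],[0,0,0,0,0,0.2,-1],[0,0,0,-0.1,-0.05,0.15,-1],[0,0,0,-0.2,-0.1,0,-1],[0,0,0,-0.1,-0.05,0,-1],[0,0,0,0,0,0,-1],[0,0,0,0,0,0,-1]],
  ],
)

```text
time_s: 10.05
ee_pos: [445.7, 126.9, 261.4]
ee_rot: [180.0, -0.1, 22.8]
force: [0.0, 0.5, 0.2]
gripper_width: 91.3
gripper_force: 0.0
```

```bash
python3 - <<'E'
from h import *
s=env.state();p,D=optics.grab_frame("wrist");C=cam("wrist",s);save("w4.png",p)
q,_=optics.grab_frame("side");save("s4.png",cv2.resize(q[90:390,130:430],(600,600)))
v,u=np.mgrid[0:420,0:560]; m=(D>0); P=at_depth(C,np.c_[u[m],v[m]],D[m])
r=np.hypot(*(P[:,:2]-[526.6,167.3]).T)
for a,b,lo,hi in [(24.5,28.5,140,175),(48,56,80,110),(0,8,130,165)]:
    k=(r>a)&(r<b)&(P[:,2]>lo)&(P[:,2]<hi);print(a,b,k.sum(),np.percentile(P[k,2],[10,50,90]) if k.any() else "")
print(np.round(s["ee_pos"]),s["gripper_width"],np.round(s["force"],1))
E
```

```text
24.5 28.5 962 [153.76173721 154.7335773  155.71470255]
48 56 2643 [93.98093581 94.92724872 95.89669607]
0 8 282 [143.93781804 146.50612964 147.743237  ]
[446. 127. 261.] 91.26282319897315 [0.  0.5 0.2]
```

View pics/s4.png

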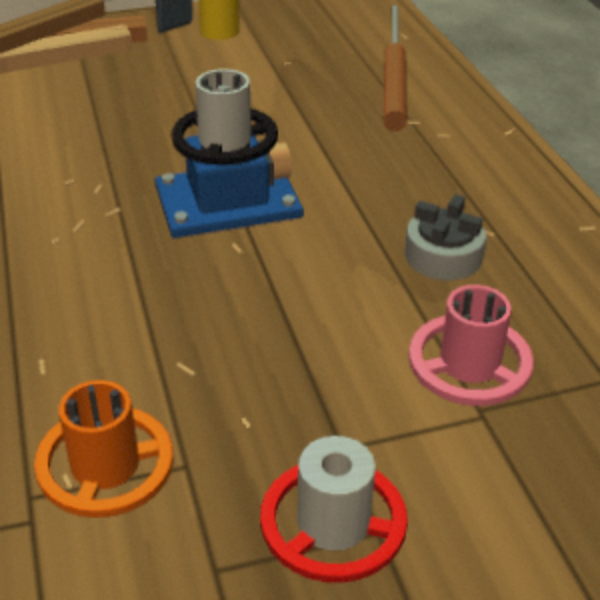

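The picture shows the black wheel home on the clamp at (224,120), hub upright: hub top at 155 mm and rim top at 95 mm, as they should be with the underside on the 85 mm seat. The other wheels and the chuck are undisturbed.

```bash
python3 -c "
from workcell import env
print(env.job_done())"
```

```text
the job is handed in; nothing more can be done
None
```

The black toothed-bore handwheel is fully home on the blue clamp's spindle, hub up, and released. The red wheel and chuck were not moved, and the job was handed in at about 10 s of the 43 s allowed.

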